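# Fit the burnishing wheel and press on its snap cap

### The job

Fit the grooved wooden burnishing wheel on the bench arbor: slide it down over the upright shaft until it lies flat on the flange, then set the black retaining cap on the shaft top and press it down until it snaps over the spring balls and sits fully home on the shaft's shoulder. Do not let go at the end: finish with the fingers still on the cap, pressing it firmly down (about 10 N). Leave the jar, the steel cup and the awl where they are.

Things in the scene. Friction and masses are not known exactly. Their poses are not given: they have to be found in the camera images.
- stand: Fixed arbor bolted to the bench: grey round flange, 100 mm across, 10 mm thick, with an upright steel shaft in its middle (collar, then neck), 75 mm tall in all. Origin: centre of the flange's underside, on the shaft axis, at bench height; z up. Flange top at 10 mm, shoulder at 52 mm, tip at 75 mm.
- collar: Thick lower part of the shaft, 21 mm diameter, 42 mm long, fixed to the stand; top edge bevelled to 18 mm diameter. Its flat top, the shoulder, is 52 mm above the bench: the cap sits on it. Origin: centre of its lower end, 10 mm above the bench, on the shaft axis.
- tip (a point): Tip of the shaft, 75 mm above the bench. Above the shoulder the shaft is a thin neck: 12 mm diameter from 52 to 68 mm, then a cone narrowing to 5 mm at the tip. Three sprung steel balls, centred 60.5 mm up, stick out of the neck to a radius of 9.5 mm and give way inwards when the cap's lip is pressed over them.
- burnisher: Loose wooden burnishing wheel: cylinder 50 mm in diameter, 40 mm tall, shallow grooves round it, through bore of 24 mm diameter; stands upright on the bench; 100 g (may vary 30%). Origin: centre of its underside, z up the bore. Fitted, its underside is at 10 mm above the bench and its top 2 mm below the shoulder.
- cap: Loose black plastic snap cap, open side down on the bench, 60 g (may vary 30%): round skirt 40 mm in diameter, 30 mm tall, with a knob on top. Origin: centre of its underside, z up. Its lip (lowest 4 mm) has a 15 mm hole; above the lip is a cavity 26 mm wide, up to 25 mm. Home when its underside is 52 mm above the bench.
- knob (a point): Top centre of the cap's grip knob, 56 mm above the cap's underside; knob 22 mm in diameter, 26 mm tall. When pressed on, the lip meets the balls with the cap's underside about 65 mm above the bench; resistance rises to about 10 N (8 to 14) near 61 mm, then falls off sharply, and the cap drops to the shoulder at 52 mm.
- jar: Amber glass jar, 72 mm across, 130 mm tall, with a brass lid, standing on the bench; a bystander. Origin: centre of its underside.
- cup: Open steel cup, 100 mm across, 70 mm tall, standing on the bench; a bystander. Origin: centre of its underside.
- awl: Screwdriver-shaped awl with a dark wooden handle, about 150 mm long, lying on the bench along its x axis; a bystander. Origin: under its middle.

How it is judged:
By the outcome, as a careful person would: the job done as asked, in the order asked, and still so for the second after the job is handed in, while the arm keeps its last pose, push and grip.
It also fails if it takes over 67 s, if anything falls off the work surface, if the arm or the gripper's body presses on something with over 40 N, if the wrist force passes 120 N, or if a joint passes its speed limit or range.

### The arm

A 6-joint arm with a two-finger parallel gripper is mounted at the origin on the work surface. World frame = base frame: x ahead of the robot, y to its left, z up, the work surface at z = 0. Lengths are in mm, angles in rad, forces in N, time in s.
With the tool pointing down it reaches from about 275 to 750 mm from the base axis. Payload 10.2 kg.
Tool frame: the origin (TCP) lies at the centre of the arm's flange, where the gripper is bolted on; the fingertips stand 173 mm ahead of it and the grasp point (between the pads) lies 155 mm ahead of it; z points along the fingers, y is the line along which they close (so a half turn about z gives the same grasp; the last joint's range is limited). The gripper opens to 85 mm and grips with 20 to 120 N. Pads are 22 mm wide; open, the fingers measure 114 mm over their backs; the gripper's body (76 mm by 85 mm) begins 54 mm behind the grasp point. The pads swing forward as they close: fully open they stand 13 mm farther back than shut.
Start: joints at [-1.535, 0.313, 1.498, -0, 1.331, -0.223], TCP at [134.345, -507.527, 404.694] pointing down, gripper open.
Joint ranges: [-2.94, 2.94], [-0.97, 2.17], [0.19, 2.56], [-1.23, 4.37], [0.02, 3.11], [-2.88, 2.88]. Speed limits (rad/s): [2.39, 2.39, 3.01, 3.14, 3.14, 3.14].

### API

Orientations are given as a unit quaternion [w, x, y, z].
In Python, from rig import ctrl, imaging, finish_job gives the robot as it stands (ctrl), with the cameras (imaging) and the job as plain functions.
- The arm moves only by the tool step_hand, called after "Call:" as a command line: name --argument value ..., lists and objects as JSON in quotes. Schema: {"type":"object","properties":{"steps":{"type":"array","items":{"type":"object","properties":{"tx":{"type":"number"},"ty":{"type":"number"},"tz":{"type":"number"},"ax":{"type":"number"},"ay":{"type":"number"},"az":{"type":"number"}},"additionalProperties":false},"minItems":1,"maxItems":8},"jaw":{"type":"number"},"squeeze":{"type":"number"},"only":{"type":"string"},"quiet":{"type":"boolean"},"lines":{"type":"string"}},"required":["steps"],"additionalProperties":false}. steps is a list of rows, 1 to 8 of them, each an object with the fields tx, ty, tz (the shift in mm), ax, ay, az (a rotation vector in rad); a field left out counts as zero; each row is the pose to reach, as a shift and turn from the pose commanded when the call began, along the tool's axes at that moment; what a row does not reach only later rows make up. A row lasts 1/10 s, in which the tool goes at most 50 mm and 0.15 rad, less where a joint would pass 70% of its speed; a pose out of reach is approached as far as the arm can. jaw is the opening from 0.0 (shut) to 1.0 (fully open), set as the call begins (left out keeps the last). The fingers move at their own pace and stop on an object; squeeze is the grip in N (left out, the last holds). Time passes only in rows, so rows that do not move let the fingers close. The tool returns the time, the measured TCP pose, the force, the opening and the grip force at its end. only (a regular expression) keeps the lines of the reply that match it, lines (a string "A,B") keeps lines A to B, and quiet returns only ok. Input that does not fit is refused with a message, and nothing moves.
- ctrl.sense(): the state, without advancing time (a new reading comes with each control period).
- imaging.capture(name): name is "scene" or "side" or "wrist"; returns the picture (400x640x3 uint8, red, green, blue); there is no depth.
- imaging.calibration(name): a dict with "fx", "fy", "cx", "cy" (pixels), "position" and "attitude" of the camera in the world. Camera axes: x right, y down, z forward; pixel columns grow to the right and rows downward; lengths in mm; the calibration is good to about 2 mm. A picture is of the moment at which its call begins: read the wrist's pose just before it. calibration takes no time and is no camera call; for the wrist camera it gives the pose at the moment of the call.
- finish_job(): hands the job in; it is judged then, once.
The state is a dict: "time_s": time; "joints": joint angles; "dq": joint speeds; "tau": joint torques, N m; "eef_pos": TCP position; "ee_rot": TCP orientation; "force": force on the tool from outside, world axes, zero at the start; "wrist_torque": the same for the moment, N m; "grip_width": opening from 0.0 (shut) to 1.0 (fully open); "grip_force": force on a finger pad.
Only numpy, scipy, OpenCV 4.12 (cv2) and the standard library are available. Lean on these libraries where they do the work, as an engineer would, in place of code of your own. Each camera call takes 0.05 s, during which the arm holds its last target. There are 200 camera calls.

## Working session

There is one attempt and no reset: what is moved stays moved. The work goes in short steps, Python scripts to look and compute and a tool call to move; the robot and the scene stay as the last step left them, time stands still between calls to the robot, and variables do not carry over. Pictures are saved under pics/ and viewed, at most 13 in all, crops included, and the job is handed in when it is done.

```bash
ls; mkdir -p pics
```

Run:
```python
from rig import ctrl, imaging, finish_job
import cv2,numpy as np
s=ctrl.sense(); print({k:np.round(v,3).tolist() for k,v in s.items()})
for n in("scene","side","wrist"):
    c=imaging.calibration(n); print(n,c)
    cv2.imwrite(f"pics/{n}0.png",imaging.capture(n)[:,:,::-1])
a=[cv2.imread(f"pics/{n}0.png") for n in("scene","side")]
```

```text
pics
rig.py
{'time_s': 0.0, 'joints': [-1.535, 0.313, 1.498, 0.0, 1.331, -0.223], 'dq': [-0.0, 0.003, 0.0, 0.0, -0.0, -0.0], 'tau': [-0.0, -41.227, -25.974, -0.0, 0.004, -0.0], 'eef_pos': [134.344, -507.481, 404.136], 'ee_rot': [-0.001, 0.992, 0.129, 0.0], 'force': [-0.053, 0.53, 0.339], 'wrist_torque': [-0.047, 0.039, 0.003], 'grip_force': 0.0, 'grip_width': 1.0}
scene {'fx': 454.2666462850842, 'fy': 454.2666462850842, 'cx': 330.6956038203124, 'cy': 196.6501152435014, 'position': array([1138.32220208,  146.90347007,  849.9262276 ]), 'attitude': array([-0.17623496,  0.57263974,  0.7669934 , -0.22966518])}
side {'fx': 380.3812991189467, 'fy': 380.3812991189467, 'cx': 328.04328184454727, 'cy': 202.2548941238637, 'position': array([ 423.50127528, -774.29693265,  570.45792381]), 'attitude': array([-0.48852669,  0.86537828, -0.09191903,  0.06334821])}
wrist {'fx': 298.1077859332959, 'fy': 298.1077859332959, 'cx': 321.52102191305994, 'cy': 202.66974039350654, 'position': array([ 211.64337146, -486.47988485,  374.25158124]), 'attitude': array([ 0.12527779,  0.78254443, -0.60216712, -0.09656321])}
```

View pics/scene0.png

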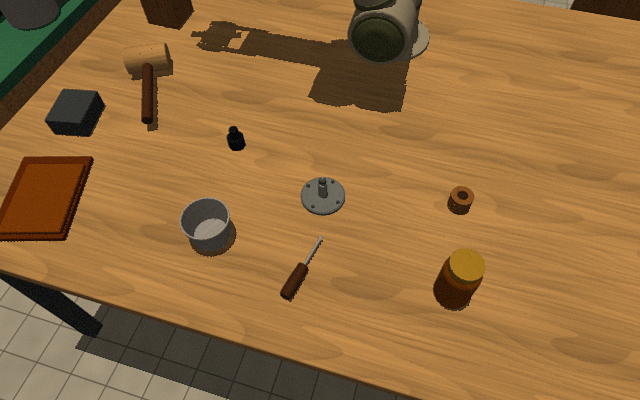

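View pics/side0.png

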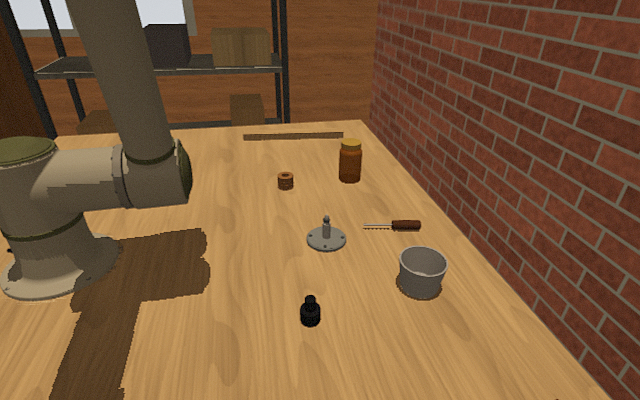

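Scene view: cap near (236,140), stand (323,195) with tip at about (322,180), wheel (461,200), cup (208,226), jar (462,275), awl (302,270). Side view: cap (310,312), stand (326,238), wheel (286,181).

Create h.py:
```python
import cv2,numpy as np
from scipy.spatial.transform import Rotation as R
from rig import ctrl, imaging, finish_job
def rot(q): return R.from_quat(np.roll(q,-1))
def ray(c,px):
    d=rot(c["attitude"]).apply([(px[0]-c["cx"])/c["fx"],(px[1]-c["cy"])/c["fy"],1.])
    return np.array(c["position"]),d/np.linalg.norm(d)
def onz(c,px,z):
    p,d=ray(c,px); return p+d*(z-p[2])/d[2]
def proj(c,X):
    v=rot(c["attitude"]).inv().apply(np.array(X)-c["position"])
    return np.array([v[0]/v[2]*c["fx"]+c["cx"],v[1]/v[2]*c["fy"]+c["cy"]])
def tri(rays):
    A=np.zeros((3,3));b=np.zeros(3)
    for p,d in rays:
        M=np.eye(3)-np.outer(d,d);A+=M;b+=M@p
    x=np.linalg.solve(A,b)
    return x,[np.linalg.norm((np.eye(3)-np.outer(d,d))@(x-p)) for p,d in rays]
def blob(mask,box):
    x0,y0,x1,y1=box; m=np.zeros(mask.shape[:2],np.uint8); m[y0:y1,x0:x1]=mask[y0:y1,x0:x1]
    cs,_=cv2.findContours(m,cv2.RETR_EXTERNAL,cv2.CHAIN_APPROX_NONE)
    return max(cs,key=cv2.contourArea)
```

Run:
```python
import cv2,numpy as np
a=cv2.imread("pics/scene0.png");b=cv2.imread("pics/side0.png")
f=lambda im,x,y,w,h,k:cv2.resize(im[y:y+h,x:x+w],None,fx=k,fy=k,interpolation=cv2.INTER_NEAREST)
r1=np.hstack([f(a,x,y,44,44,6) for x,y in((214,118),(301,170),(440,178))])
r2=np.hstack([f(b,x,y,44,44,6) for x,y in((288,288),(305,208),(264,158))])
cv2.imwrite("pics/crops.png",np.vstack([r1,r2]))
```

```text
(no output)
```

View pics/crops.png

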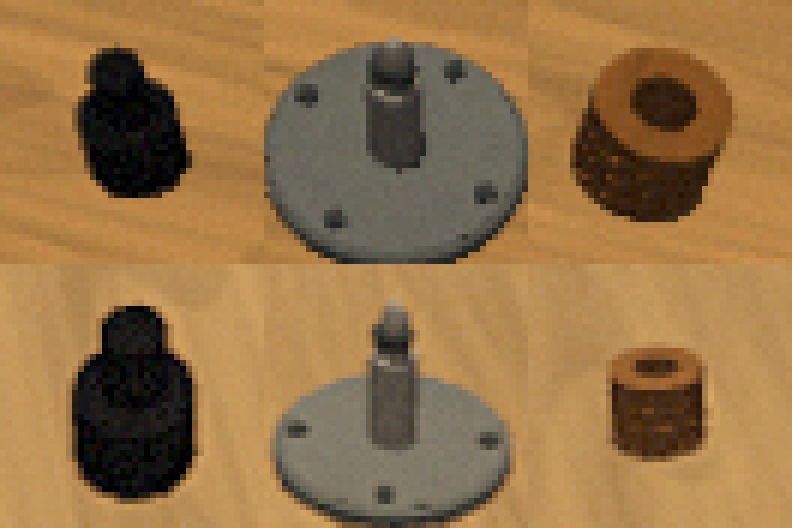

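Crops (6x). Scene: knob top at about (233.5,129.7), tip (322.8,176.7), bore top (463,195.3). Side: knob top (310.3,296.8), tip (326.3,214.5), bore (285.7,175.3).

Run:
```python
from h import *
S,D=imaging.calibration("scene"),imaging.calibration("side")
for n,z,a,b in(("knob",56,(233.5,129.7),(310.3,296.8)),("tip",75,(322.8,176.7),(326.3,214.5)),("bore",40,(463,195.3),(285.7,175.3)),("jarlid",130,(466,264),(351,142))):
    x,e=tri([ray(S,a),ray(D,b)]); print(n,z,x.round(1),np.round(e,1),"onz",onz(S,a,z)[:2].round(1),onz(D,b,z)[:2].round(1))
for n,c,px in(("cup",S,(206,215)),("awl1",S,(287,294)),("awl2",S,(321,238))): print(n,onz(c,px,70 if n=="cup" else 8).round())
s=ctrl.sense(); print(rot(s["ee_rot"]).as_matrix().round(3))
```

Call:
step_hand --steps '[{"tx": 270,"ty": -300},{"tx": 270,"ty": -300},{"tx": 270,"ty": -300},{"tx": 270,"ty": -300},{"tx": 270,"ty": -300},{"tx": 270,"ty": -300},{"tx": 270,"ty": -300},{"tx": 270,"ty": -300}]'

```text
time_s: 0.95
eef_pos: [317.2, -149.7, 404.8]
ee_rot: [0.0, 0.992, 0.129, 0.0]
force: [1.3, -0.6, 0.5]
grip_width: 1.006
grip_force: 0.0
```

Call:
step_hand --steps '[{"tx": 317,"ty": -350,"tz": 80},{"tx": 317,"ty": -350,"tz": 80},{"tx": 317,"ty": -350,"tz": 80},{"tx": 317,"ty": -350,"tz": 80},{"tx": 317,"ty": -350,"tz": 80},{"tx": 317,"ty": -350,"tz": 80},{"tx": 317,"ty": -350,"tz": 80},{"tx": 317,"ty": -350,"tz": 80}]'

```text
time_s: 1.75
eef_pos: [498.5, 200.9, 337.3]
ee_rot: [0.0, 0.992, 0.129, -0.0]
force: [0.1, -0.5, 0.6]
grip_width: 1.0
grip_force: 0.0
```

Call:
step_hand --steps '[{},{}]'

```text
time_s: 1.95
eef_pos: [498.0, 199.2, 337.1]
ee_rot: [0.0, 0.992, 0.13, -0.001]
force: [0.2, -0.7, 0.4]
grip_width: 1.002
grip_force: 0.0
```

Run:
```python
from h import *
s=ctrl.sense();W=imaging.calibration("wrist");im=imaging.capture("wrist");cv2.imwrite("pics/w1.png",im[:,:,::-1])
print(s["eef_pos"],s["force"],s["joints"]);print(W["position"],proj(W,(535,271,40)))
```

```text
[497.96230197 199.24390389 337.11087022] [ 0.24948942 -0.70690237  0.39703144] [ 1.62065968e-01  3.99263169e-01  1.56003836e+00 -2.22905521e-04
  1.18393608e+00  1.47246409e+00]
[575.18158138 220.33917394 306.99014839] [253.64269356 134.93907498]
```

View pics/w1.png

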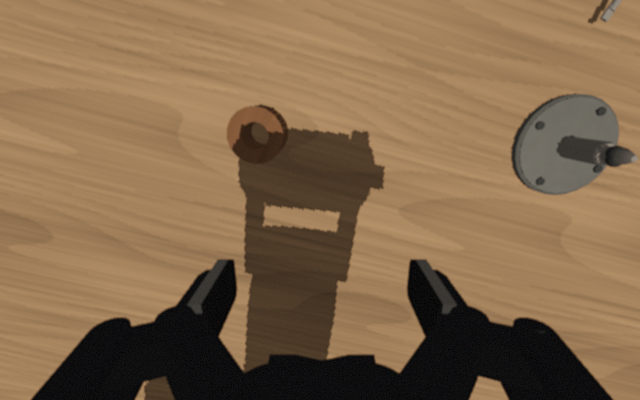

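Wrist view: wheel top ring centre about (257,133), flange centre near (566,144), tip near (630,156). Measuring both precisely.

Run:
```python
from h import *
W=imaging.calibration("wrist");im=cv2.imread("pics/w1.png");hsv=cv2.cvtColor(im,cv2.COLOR_BGR2HSV)
g=(hsv[:,:,1]<70).astype(np.uint8)*255
c=blob(g,(480,80,640,220));e=cv2.fitEllipse(cv2.convexHull(c[c[:,0,0]<610]));print(e,cv2.boundingRect(c))
print("flange",onz(W,e[0],8).round(1))
# wheel saturated reddish hull
b=im.astype(float);m=((hsv[:,:,1]>125)&(hsv[:,:,0]<14)).astype(np.uint8)*255
c=blob(m,(215,90,300,175));print(cv2.minEnclosingCircle(c),cv2.contourArea(c))
cv2.imwrite("pics/cr.png",np.vstack([cv2.resize(im[90:180,210:310],None,fx=6,fy=6,interpolation=0)]))
for p in((257,133),(259,133),(260,133)): print(onz(W,p,40).round(1))
S,D=imaging.calibration("scene"),imaging.calibration("side")
for n,cc,f in(("scene",S,"scene0"),("side",D,"side0")):
    q=cv2.imread(f"pics/{f}.png");h=cv2.cvtColor(q,cv2.COLOR_BGR2HSV);m=(h[:,:,1]<70).astype(np.uint8)*255
    box=(295,174,350,220) if n=="scene" else (300,222,350,255)
    c=blob(m,box);e=cv2.fitEllipse(cv2.convexHull(c));print(n,e,onz(cc,e[0],8).round(1))
```

```text
((565.5383911132812, 143.6702423095703), (90.33606719970703, 115.00155639648438), 54.16407775878906) (512, 94, 126, 100)
flange [601.5 -24.9   8. ]
((257.44940185546875, 133.5429229736328), 30.55552101135254) 2581.5
[537.5 267.7  40. ]
[538. 266.  40.]
[538.2 265.2  40. ]
scene ((322.5705261230469, 195.71603393554688), (38.040584564208984, 43.802669525146484), 90.04776000976562) [601.6 -23.3   8. ]
side ((325.8370056152344, 237.145263671875), (29.06499481201172, 38.32815933227539), 90.99241638183594) [598.7 -26.7   8. ]
```

View pics/cr.png

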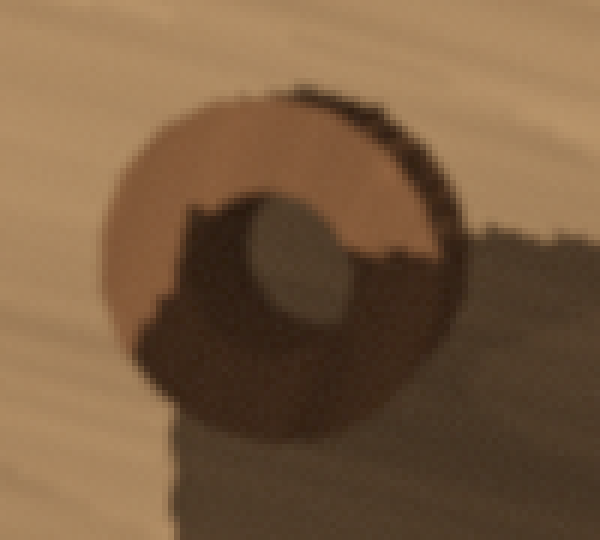

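Call:
step_hand --steps '[{"tx": 56,"ty": -57,"tz": 40},{"tx": 56,"ty": -57,"tz": 40},{"tx": 56,"ty": -57,"tz": 40},{"tx": 56,"ty": -57,"tz": 80},{"tx": 56,"ty": -57,"tz": 120},{"tx": 56,"ty": -57,"tz": 158},{"tx": 56,"ty": -57,"tz": 158}]'

```text
time_s: 2.7
eef_pos: [536.4, 266.2, 176.6]
ee_rot: [0.001, 0.992, 0.128, -0.004]
force: [-0.1, -0.3, 0.0]
grip_width: 1.002
grip_force: 0.0
```

Call:
step_hand --steps '[{},{},{},{},{},{}]' --jaw 0.3 --squeeze 40

```text
time_s: 3.3
eef_pos: [538.3, 268.1, 182.9]
ee_rot: [-0.0, 0.992, 0.129, 0.002]
force: [-1.6, -1.1, 8.8]
grip_width: 0.57
grip_force: 41.0
```

Call:
step_hand --steps '[{"tz": -20},{"tz": -60},{"tz": -100},{"tz": -120},{"tz": -120},{"tz": -120}]'

```text
time_s: 3.9
eef_pos: [537.3, 268.0, 300.0]
ee_rot: [-0.0, 0.992, 0.129, 0.0]
force: [-0.3, 0.3, -1.4]
grip_width: 0.57
grip_force: 42.0
```

Run:
```python
from h import *
s=ctrl.sense();W=imaging.calibration("wrist");im=imaging.capture("wrist");cv2.imwrite("pics/w2.png",im[:,:,::-1])
print(s["eef_pos"],s["force"],rot(s["ee_rot"]).as_rotvec())
```

```text
[537.32308546 268.00203999 300.01941267] [-0.25016219  0.31003888 -1.39329377] [-3.11528313e+00 -4.05307578e-01 -6.68652539e-04]
```

View pics/w2.png

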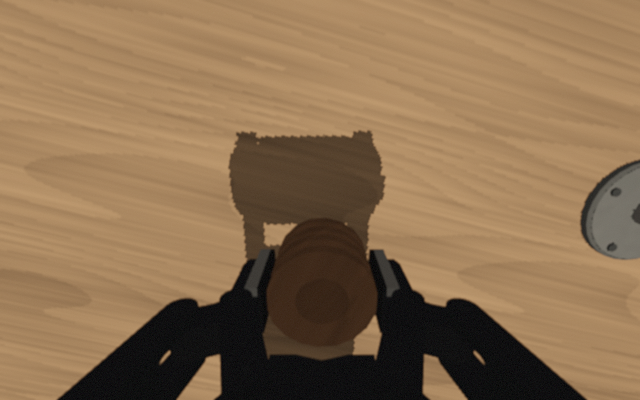

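Wheel held upright in the fingers, bore at about (322,299). Now its offset from the tool axis.

Run:
```python
from h import *
W=imaging.calibration("wrist");im=cv2.imread("pics/w2.png");g=cv2.GaussianBlur(im[:,:,2],(0,0),1.5)
print("row299",g[299,280:366:4]);print("col322",g[262:350:4,322])
roi=np.zeros_like(g);roi[265:335,280:366]=1
t,_=cv2.threshold(g[265:335,285:360],0,255,cv2.THRESH_OTSU);m=((g<t)&(roi>0)).astype(np.uint8)*255
c=blob(m,(288,272,356,328));e=cv2.fitEllipse(c);print(t,e)
s=ctrl.sense();T=rot(s["ee_rot"]);
for p in(e[0],(322,299)): 
    X=onz(W,p,157);print(X.round(1),T.inv().apply(X-s["eef_pos"]).round(1))
```

```text
row299 [63 63 63 63 56 54 55 55 56 56 56 55 55 56 54 54 53 56 58 60 62 62]
col322 [61 61 60 61 57 55 55 56 55 55 55 56 56 55 55 57 63 63 63 63 63 69]
58.0 ((323.204345703125, 301.82232666015625), (44.296695709228516, 55.825984954833984), 108.70752716064453)
[534.1 266.8 157. ] [ -3.2   0.4 142. ]
[535.4 267.6 157. ] [ -1.7  -0.2 142. ]
```

Call:
step_hand --steps '[{"tx": -2,"ty": 50},{"tx": -4,"ty": 100},{"tx": -6,"ty": 150},{"tx": -8,"ty": 200},{"tx": -10,"ty": 250},{"tx": -12,"ty": 290},{"tx": -12,"ty": 299},{"tx": -12,"ty": 299}]'

```text
time_s: 4.75
eef_pos: [602.5, -25.1, 298.5]
ee_rot: [-0.0, 0.992, 0.128, -0.001]
force: [-0.6, 1.2, -0.9]
grip_width: 0.575
grip_force: 42.1
```

Call:
step_hand --steps '[{},{}]'

```text
time_s: 4.95
eef_pos: [602.3, -22.4, 299.5]
ee_rot: [-0.0, 0.992, 0.13, -0.0]
force: [-0.3, 0.2, -1.2]
grip_width: 0.574
grip_force: 42.2
```

Run:
```python
from h import *
s=ctrl.sense();print(s["eef_pos"])
ims={n:imaging.capture(n)[:,:,::-1] for n in("scene","side","wrist")}
for n in ims: cv2.imwrite(f"pics/{n}1.png",ims[n])
S,D,W=[imaging.calibration(n) for n in("scene","side","wrist")]
X=[599.5,-25,120]
a=[]
for n,c in(("scene",S),("side",D)):
    u,v=proj(c,X).astype(int);u-=33;v-=20;print(n,u,v);a.append(cv2.resize(ims[n][v:v+75,u:u+66],None,fx=6,fy=6,interpolation=0))
cv2.imwrite("pics/c3.png",np.hstack(a))
```

```text
[602.29164657 -22.44590946 299.53379103]
scene 288 143
side 293 178
```

View pics/c3.png

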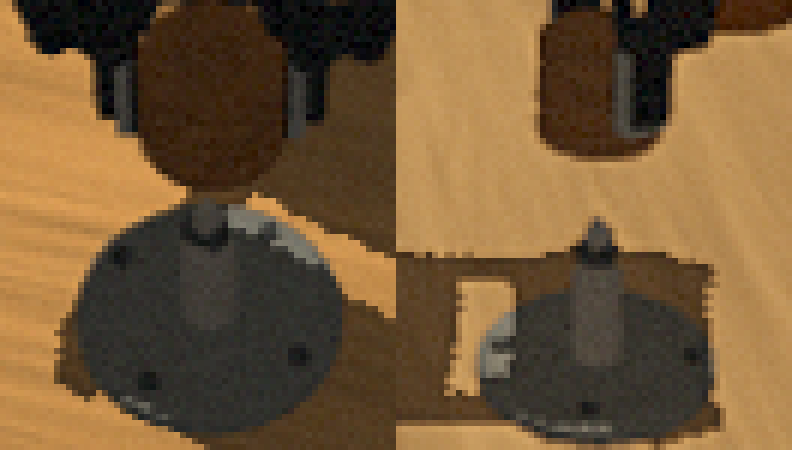

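Scene: wheel centreline at col 323.4 (row 160), shaft at col 323.2 (row 190). Side: wheel left edge col 316.7 (row 191), shaft centre col 326.8 (row 230).

Add to h.py:
```python
def plan(c,px):
    "vertical plane containing the ray: n.xy = k in plan"
    p,d=ray(c,px);n=np.array([-d[1],d[0]])/np.hypot(d[0],d[1]);return n,n@p[:2]
def meet(a,b): return np.linalg.solve([a[0],b[0]],[a[1],b[1]])
```

Run:
```python
from h import *
S,D=[imaging.calibration(n) for n in("scene","side")]
def edges(c,l,r,row):
    a,b=plan(c,(l,row)),plan(c,(r,row));n=a[0]+b[0];n/=np.linalg.norm(n);return a,b
a,b=plan(S,(288+135/6,160)),plan(S,(288+290/6,160))
print("scene normals",a[0],b[0],a[1],b[1])
# true centre from left edge: shift by 25 toward right
def axis(c,l,row,R=25):
    n,k=plan(c,(l,row));n2,k2=plan(c,(l+5,row));P=onz(c,(l+5,row),137)[:2]
    s=np.sign(n@P-k);return n,k+s*R
def axisr(c,r,row,R=25):
    n,k=plan(c,(r,row));P=onz(c,(r-5,row),137)[:2];s=np.sign(n@P-k);return n,k+s*R
sl=axis(S,288+135/6,160);sr=axisr(S,288+290/6,160);dl=axis(D,316.7,191)
print("wheel",meet(sl,dl),meet(sr,dl))
ss=plan(S,(323.2,190));ds=plan(D,(326.8,230))
print("shaft",meet(ss,ds),"tip",meet(plan(S,(322.5,176.6)),plan(D,(326.7,214.5))))
```

```text
scene normals [ 0.34115045 -0.94000871] [ 0.25389284 -0.96723235] 250.24858672748158 146.92206802069515
wheel [601.50689727 -21.32346193] [601.82113828 -19.77186741]
shaft [601.99977386 -21.60663252] tip [600.50348472 -23.28343795]
```

Call:
step_hand --steps '[{"tx": -1,"ty": 1.5,"tz": 20},{"tx": -1,"ty": 1.5,"tz": 40},{"tx": -1,"ty": 1.5,"tz": 50},{"tx": -1,"ty": 1.5,"tz": 55},{"tx": -1,"ty": 1.5,"tz": 55}]'

```text
time_s: 5.6
eef_pos: [602.0, -25.5, 244.8]
ee_rot: [-0.0, 0.992, 0.129, -0.0]
force: [-0.3, -0.1, -1.2]
grip_width: 0.574
grip_force: 42.1
```

Call:
step_hand --steps '[{"tz": 3},{"tz": 6},{"tz": 9},{"tz": 12},{"tz": 12}]'

```text
time_s: 6.1
eef_pos: [601.9, -25.7, 232.4]
ee_rot: [-0.0, 0.992, 0.129, -0.0]
force: [-0.1, -0.2, -1.7]
grip_width: 0.574
grip_force: 42.1
```

Run:
```python
from h import *
ims={n:imaging.capture(n)[:,:,::-1] for n in("scene","side")}
S,D=[imaging.calibration(n) for n in("scene","side")];a=[]
for n,c in(("scene",S),("side",D)):
    u,v=proj(c,[600,-24,75]).astype(int);u-=33;v-=35;print(n,u,v);a.append(cv2.resize(ims[n][v:v+75,u:u+66],None,fx=6,fy=6,interpolation=0))
cv2.imwrite("pics/c4.png",np.hstack(a))
```

```text
scene 289 142
side 293 178
```

Call:
step_hand --steps '[{"tz": 2},{"tz": 4},{"tz": 6},{"tz": 8},{"tz": 8}]'

```text
time_s: 6.7
eef_pos: [601.9, -25.7, 224.5]
ee_rot: [-0.0, 0.992, 0.129, -0.0]
force: [-0.1, 0.2, -1.6]
grip_width: 0.573
grip_force: 42.1
```

View pics/c4.png

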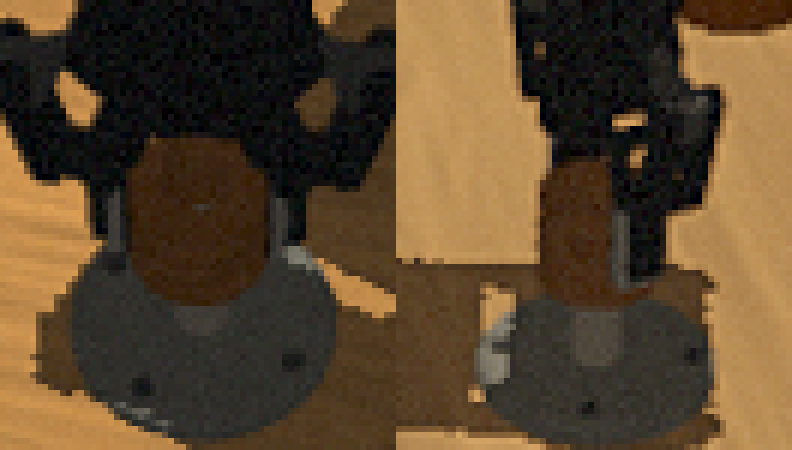

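The wheel is threaded over the shaft (scene wheel centre col 198 and shaft 202 in the crop) with no contact force. I'll continue down.

Call:
step_hand --steps '[{"tz": 5},{"tz": 10},{"tz": 15},{"tz": 20},{"tz": 25},{"tz": 27},{"tz": 27}]'

```text
time_s: 7.4
eef_pos: [601.9, -25.7, 197.5]
ee_rot: [-0.0, 0.992, 0.129, -0.0]
force: [0.0, -0.2, -1.8]
grip_width: 0.57
grip_force: 42.1
```

Call:
step_hand --steps '[{"tz": 2},{"tz": 4},{"tz": 6},{"tz": 6}]'

```text
time_s: 7.8
eef_pos: [602.0, -25.7, 192.9]
ee_rot: [0.0, 0.992, 0.129, 0.0]
force: [-4.6, 0.0, 8.1]
grip_width: 0.57
grip_force: 43.0
```

Call:
step_hand --steps '[{},{},{},{},{"tz": -20},{"tz": -60},{"tz": -100},{"tz": -110}]' --jaw 1.0

```text
time_s: 8.6
eef_pos: [602.4, -25.8, 306.4]
ee_rot: [0.001, 0.992, 0.129, 0.003]
force: [-0.9, -0.4, 0.1]
grip_width: 0.997
grip_force: 0.0
```

Call:
step_hand --steps '[{"tx": -28,"ty": 40},{"tx": -56,"ty": 80},{"tx": -84,"ty": 120},{"tx": -112,"ty": 160},{"tx": -140,"ty": 200},{"tx": -146,"ty": 210},{"tx": -146,"ty": 210},{"tx": -146,"ty": 210}]'

```text
time_s: 9.4
eef_pos: [514.9, -265.0, 301.5]
ee_rot: [-0.0, 0.992, 0.129, -0.0]
force: [0.6, 0.3, -0.2]
grip_width: 1.005
grip_force: 0.0
```

Run:
```python
from h import *
s=ctrl.sense();W=imaging.calibration("wrist");im=imaging.capture("wrist")[:,:,::-1];cv2.imwrite("pics/w3.png",im);sc=imaging.capture("scene")[:,:,::-1];cv2.imwrite("pics/scene2.png",sc);sd=imaging.capture("side")[:,:,::-1]
print(s["eef_pos"],proj(W,(515,-266,56)))
S,D=[imaging.calibration(n) for n in("scene","side")];a=[]
for c,i in((S,sc),(D,sd)):
    u,v=proj(c,[600,-24,45]).astype(int);a.append(cv2.resize(i[v-30:v+30,u-33:u+33],None,fx=4,fy=4,interpolation=0))
cv2.imwrite("pics/c5.png",np.hstack([cv2.resize(im,(640,400))[160:400], np.zeros((240,1,3),np.uint8)])if 0 else np.vstack([im[:360],np.pad(np.hstack(a),((0,0),(0,640-528),(0,0)))]))
```

```text
[ 514.90617565 -265.02392145  301.48259919] [323.45089295 214.10902917]
```

View pics/c5.png

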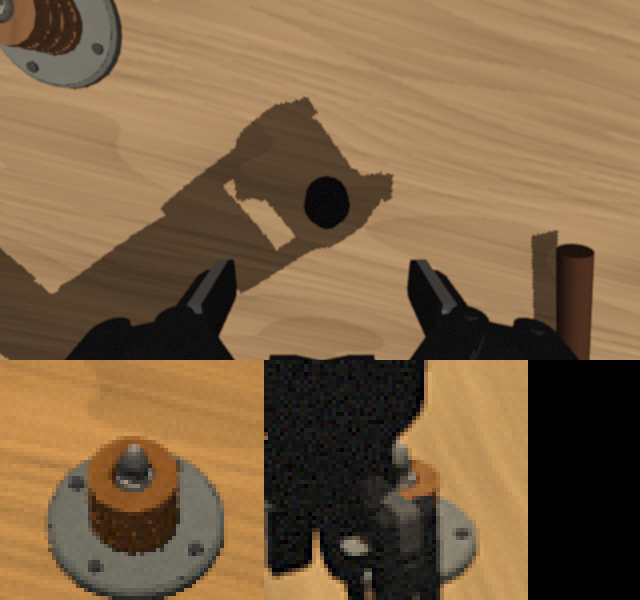

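Wheel sits flat on the flange. The cap is the dark blob spanning (305..349, 177..228), between the fingers.

Run:
```python
from h import *
W=imaging.calibration("wrist");im=cv2.imread("pics/w3.png")
m=(im.max(2)<35).astype(np.uint8)*255;c=blob(m,(285,160,370,245));print(cv2.boundingRect(c),cv2.contourArea(c))
hp=c[:,0,:]
def sil(X,Y):
    t=np.linspace(0,2*np.pi,60)
    P=[proj(W,(X+r*np.cos(a),Y+r*np.sin(a),z)) for r,z in((20,0),(20,30),(11,56)) for a in t]
    P=np.array(P);return P.min(0).round(1),P.max(0).round(1)
for q in((515,-266),(516,-267),(518,-267)): print(q,sil(*q),proj(W,(*q,56)).round())
print("mallet",onz(W,(557,260),15),onz(W,(575,255),20))
```

```text
(304, 177, 45, 52) 1706.5
(515, -266) (array([300.1, 173.2]), array([346.9, 227.6])) [324. 214.]
(516, -267) (array([301.5, 172.5]), array([348.4, 226.8])) [325. 214.]
(518, -267) (array([302.1, 170.4]), array([349. , 224.5])) [326. 211.]
mallet [ 513.14290564 -500.85052965   15.        ] [ 523.85988201 -509.63140303   20.        ]
```

Call:
step_hand --steps '[{"tx": -1.5,"ty": 1.5,"tz": 30},{"tx": -1.5,"ty": 1.5,"tz": 60},{"tx": -1.5,"ty": 1.5,"tz": 85},{"tx": -1.5,"ty": 1.5,"tz": 94},{"tx": -1.5,"ty": 1.5,"tz": 94},{"tx": -1.5,"ty": 1.5,"tz": 94}]'

```text
time_s: 10.15
eef_pos: [514.0, -267.7, 209.1]
ee_rot: [0.001, 0.992, 0.129, 0.001]
force: [-0.6, -1.1, 0.6]
grip_width: 0.999
grip_force: 0.0
```

Call:
step_hand --steps '[{},{},{},{},{},{},{},{}]' --jaw 0.0 --squeeze 60

```text
time_s: 10.95
eef_pos: [513.5, -268.0, 208.1]
ee_rot: [0.0, 0.992, 0.129, 0.0]
force: [0.3, 0.4, 4.1]
grip_width: 0.236
grip_force: 58.5
```

Call:
step_hand --steps '[{"tz": -20},{"tz": -60},{"tz": -100},{"tx": 29,"ty": -42,"tz": -100},{"tx": 58,"ty": -84,"tz": -100},{"tx": 87,"ty": -126,"tz": -100},{"tx": 116,"ty": -168,"tz": -100},{"tx": 140,"ty": -205,"tz": -100}]'

```text
time_s: 11.75
eef_pos: [596.7, -31.8, 307.6]
ee_rot: [-0.0, 0.992, 0.129, -0.0]
force: [1.8, -0.8, -0.7]
grip_width: 0.234
grip_force: 58.9
```

Call:
step_hand --steps '[{"tx": 6,"ty": -8},{"tx": 6,"ty": -8},{"tx": 6,"ty": -8},{"tx": 6,"ty": -8}]'

```text
time_s: 12.15
eef_pos: [599.8, -26.1, 307.7]
ee_rot: [0.0, 0.992, 0.128, -0.0]
force: [-0.4, -0.6, -1.1]
grip_width: 0.233
grip_force: 58.9
```

Run:
```python
from h import *
s=ctrl.sense();print(s["eef_pos"])
ims={n:imaging.capture(n)[:,:,::-1] for n in("scene","side","wrist")}
for n in ims: cv2.imwrite(f"pics/{n}4.png",ims[n])
S,D=[imaging.calibration(n) for n in("scene","side")]
a=[]
for n,c in(("scene",S),("side",D)):
    u,v=proj(c,[600,-24,110]).astype(int);u-=33;v-=25;print(n,u,v);a.append(cv2.resize(ims[n][v:v+70,u:u+66],None,fx=6,fy=6,interpolation=0))
cv2.imwrite("pics/c6.png",np.clip(np.hstack(a)*1.6,0,255).astype(np.uint8))
```

```text
[599.84843997 -26.13143439 307.73672682]
scene 289 142
side 293 176
```

View pics/c6.png

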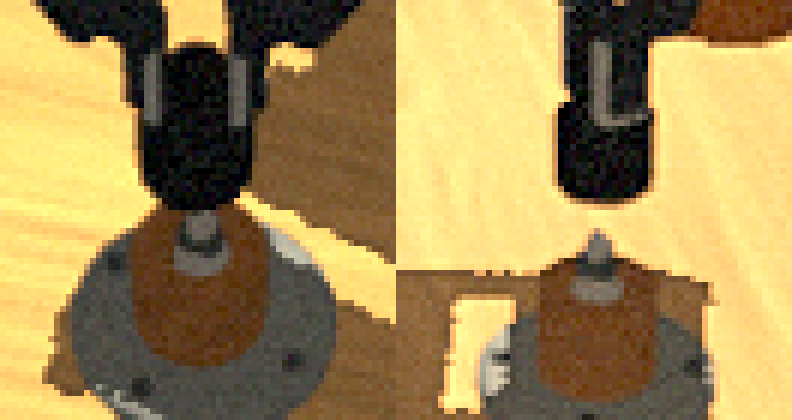

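Crop: scene skirt centre col 197 (row 150), tip col 201, shoulder 202. Side skirt centre col 207, tip 202, shoulder 204 (6x). Comparing in plan.

Run:
```python
from h import *
S,D=[imaging.calibration(n) for n in("scene","side")]
im={n:cv2.imread(f"pics/{n}4.png") for n in("scene","side")}
dark=lambda i,r,a,b:np.flatnonzero(i[r,a:b].max(1)<32)+a
def mid(n,rows,a,b):
    out=[]
    for r in rows:
        d=dark(im[n],r,a,b); out.append((d.min()+d.max())/2)
    return np.round(out,1)
sc=mid("scene",range(164,171),305,340);sd=mid("side",range(196,206),315,345);print(sc,sd)
a,b=np.median(sc),np.median(sd)
cap=meet(plan(S,(a,167)),plan(D,(b,200)))
tip=meet(plan(S,(322.4,178)),plan(D,(326.6,215)));sh=meet(plan(S,(322.6,185.5)),plan(D,(326.9,224)))
print("cap",cap,"tip",tip,"shoulder",sh)
for n,c in(("scene",S),("side",D)): print(n,[proj(c,(599.5,-24.5,z)).round(1) for z in(52,75,115)])
print("capz115",onz(S,(a,167),115),onz(D,(b,200),115))
d=(tip+sh)/2-cap; T=rot(ctrl.sense()["ee_rot"]);print(d,T.inv().apply([*d,0]))
```

```text
[321.5 321.5 321.5 321.5 321.5 321.5 321.5] [327. 327. 327. 327. 327. 327. 327. 327. 327. 327.]
cap [599.99794331 -25.3186048 ] tip [600.19764077 -23.64209174] shoulder [601.59246378 -22.97518672]
scene [array([322.2, 183.4]), array([322.1, 177.1]), array([321.9, 165.5])]
side [array([326.3, 222. ]), array([326.4, 214. ]), array([326.7, 199.7])]
capz115 [603.3348454  -24.25105454 115.        ] [599.87514528 -25.83970849 115.        ]
[0.89710896 2.00996557] [ 1.37886258e+00 -1.71566432e+00 -1.60692507e-04]
```

Run:
```python
from h import *
S,D=[imaging.calibration(n) for n in("scene","side")]
def edge(row,a,b,thr):  # subpixel first/last crossing below thr
    x=np.arange(a,b);v=row[a:b].astype(float);i=np.flatnonzero(v<thr);l,r=i[0],i[-1]
    L=x[l]-(thr-v[l])/(v[l-1]-v[l]);Rr=x[r]+(thr-v[r])/(v[r+1]-v[r]);return (L+Rr)/2,Rr-L
g0={n:cv2.imread(f"pics/{n}0.png")[:,:,2] for n in("scene","side")}
g4={n:cv2.imread(f"pics/{n}4.png")[:,:,2] for n in("scene","side")}
r={}
for n,sr,cr,ab,z in(("scene",range(186,193),range(162,171),(310,336),35),("side",range(224,235),range(196,206),(317,338),35)):
    avg=g0[n][list(sr)].mean(0);print(n,avg[ab[0]:ab[1]].round().astype(int))
    fl=np.median(avg[ab[0]:ab[1]]);core=avg[ab[0]:ab[1]].min()
    sh=edge(avg,*ab,(avg[[ab[0],ab[1]-1]].mean()+core)/2)
    ca=g4[n][list(cr)].mean(0); cp=edge(ca,305,345,50) if n=="scene" else edge(ca,312,345,60)
    print("shaft",sh,"cap",cp); r[n]=(sh[0],np.mean(sr),cp[0],np.mean(cr))
s,d=r["scene"],r["side"]
sh=meet(plan(S,s[:2]),plan(D,d[:2]));cp=meet(plan(S,s[2:]),plan(D,d[2:]));print(sh,cp,sh-cp)
```

```text
scene [109 109 106 108 106 107 108 109  66  59  62  70  71  71  60  58  52  85
 106 108 108 109 109 109 109 109]
shaft (np.float64(322.25819256756756), np.float64(9.183614864864865)) cap (np.float64(321.4533421996657), np.float64(18.793939301292255))
side [147 147 145 146 140 110  81  95  94  89  89  85  75 109 142 146 145 147
 150 149 151]
shaft (np.float64(326.0153835380737), np.float64(8.163602897042892)) cap (np.float64(327.16498096842054), np.float64(15.247012628085258))
[599.24428507 -24.60911806] [600.44040055 -25.24327425] [-1.19611549  0.63415619]
```

Call:
step_hand --steps '[{"tx": -1,"ty": -1,"tz": 6},{"tx": -1,"ty": -1,"tz": 12},{"tx": -1,"ty": -1,"tz": 18},{"tx": -1,"ty": -1,"tz": 22},{"tx": -1,"ty": -1,"tz": 22}]'

```text
time_s: 12.8
eef_pos: [598.8, -23.9, 285.0]
ee_rot: [-0.0, 0.992, 0.129, -0.001]
force: [-0.5, -0.7, -0.9]
grip_width: 0.233
grip_force: 58.9
```

Call:
step_hand --steps '[{"tz": 2},{"tz": 4},{"tz": 6},{"tz": 8},{"tz": 10},{"tz": 10}]'

```text
time_s: 13.4
eef_pos: [598.8, -23.9, 275.6]
ee_rot: [-0.0, 0.992, 0.129, -0.0]
force: [-0.3, 0.3, -0.6]
grip_width: 0.238
grip_force: 58.9
```

Call:
step_hand --steps '[{"tz": 1},{"tz": 2},{"tz": 2}]'

```text
time_s: 13.7
eef_pos: [598.9, -23.9, 273.7]
ee_rot: [-0.0, 0.992, 0.129, -0.0]
force: [0.6, -0.0, -2.0]
grip_width: 0.231
grip_force: 58.9
```

Run:
```python
from h import *
print(ctrl.sense()["eef_pos"],ctrl.sense()["force"],ctrl.sense()["wrist_torque"])
ims={n:imaging.capture(n)[:,:,::-1] for n in("scene","side")};a=[]
for n in ims:
    u,v=proj(imaging.calibration(n),[599,-24.5,70]).astype(int);u-=33;v-=35;print(n,u,v);a.append(cv2.resize(ims[n][v:v+70,u:u+66],None,fx=6,fy=6,interpolation=0))
cv2.imwrite("pics/c7.png",np.clip(np.hstack(a)*1.8,0,255).astype(np.uint8))
for n,z in(("scene",80),("side",80)):
    c=imaging.calibration(n);r=int(proj(c,(599,-24.5,z))[1]);g=ims[n][r-2:r+3,:,2].mean(0);print(n,r,g[308:342].round().astype(int))
```

```text
[598.85770686 -23.9025099  273.74901137] [ 0.59889075 -0.02789827 -1.9645988 ] [ 0.03080158 -0.00140522 -0.05206642]
scene 289 143
side 293 180
scene 175 [205 203 204 208 216 108  16   8  12   8  10   4   9  12   4  11  12   8
  10   6   5   8  19   4  73 105  88  79  80  80  81  80  78  79]
side 212 [190 190 188 186 186 186 186 187 191 200 170   0   7  19   8  15  13  12
  12  15  12   7   5  10   9   3  74 167 194 186 182 180 182 182]
```

View pics/c7.png

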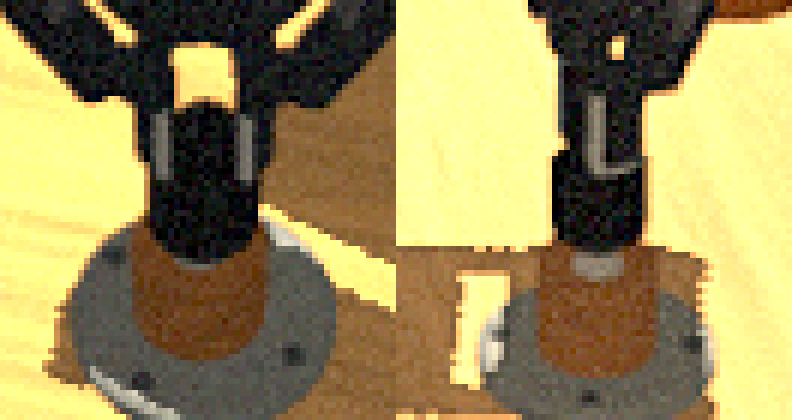

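Cap sits over the tip, with scene skirt cols 313 to 332.2 (centre 322.5, shaft 322.2) and side 326.3 against 326.1. I'll nudge y by -0.7 and press.

Call:
step_hand --steps '[{"ty": 0.7},{"ty": 0.7,"tz": 1},{"ty": 0.7,"tz": 2},{"ty": 0.7,"tz": 3},{"ty": 0.7,"tz": 3}]' --squeeze 80

```text
time_s: 14.3
eef_pos: [599.1, -24.4, 271.3]
ee_rot: [-0.0, 0.992, 0.129, 0.0]
force: [-0.3, 1.3, 3.9]
grip_width: 0.229
grip_force: 79.2
```

Call:
step_hand --steps '[{"tz": 1},{"tz": 2},{"tz": 2}]'

```text
time_s: 14.6
eef_pos: [599.2, -24.4, 270.0]
ee_rot: [0.0, 0.992, 0.129, 0.001]
force: [-2.4, 1.9, 9.6]
grip_width: 0.219
grip_force: 79.7
```

Call:
step_hand --steps '[{"tz": 1},{"tz": 2},{"tz": 3},{"tz": 3}]'

```text
time_s: 15.0
eef_pos: [599.1, -24.4, 266.3]
ee_rot: [-0.0, 0.992, 0.129, 0.0]
force: [-0.9, 0.9, 2.9]
grip_width: 0.225
grip_force: 79.3
```

Call:
step_hand --steps '[{"tz": 1},{"tz": 2},{"tz": 3},{"tz": 4},{"tz": 4}]'

```text
time_s: 15.5
eef_pos: [599.0, -24.6, 261.2]
ee_rot: [-0.0, 0.992, 0.129, -0.001]
force: [0.7, 0.4, -4.9]
grip_width: 0.228
grip_force: 78.3
```

Call:
step_hand --steps '[{"tz": 0.5},{"tz": 1},{"tz": 1.5},{"tz": 1.5},{"tz": 1.5}]'

```text
time_s: 16.0
eef_pos: [599.1, -24.6, 260.6]
ee_rot: [0.0, 0.992, 0.129, 0.0]
force: [-0.6, -0.3, -1.5]
grip_width: 0.225
grip_force: 78.4
```

Call:
step_hand --steps '[{"tz": 1},{"tz": 2},{"tz": 2},{"tz": 2}]'

```text
time_s: 16.4
eef_pos: [599.3, -24.5, 259.9]
ee_rot: [0.0, 0.992, 0.129, 0.001]
force: [-3.0, 1.9, 8.7]
grip_width: 0.225
grip_force: 79.8
```

Call:
step_hand --steps '[{"tz": 0.3},{"tz": 0.3},{"tz": 0.3},{"tz": 0.3},{"tz": 0.3}]'

```text
time_s: 16.9
eef_pos: [599.3, -24.5, 259.8]
ee_rot: [0.0, 0.992, 0.129, 0.001]
force: [-2.8, 1.6, 10.1]
grip_width: 0.225
grip_force: 79.9
```

Run:
```python
from h import *
ims={n:imaging.capture(n)[:,:,::-1] for n in("scene","side")};a=[]
for n in ims:
    u,v=proj(imaging.calibration(n),[599,-24.5,60]).astype(int);u-=33;v-=35;a.append(cv2.resize(ims[n][v:v+70,u:u+66],None,fx=6,fy=6,interpolation=0))
cv2.imwrite("pics/c8.png",np.clip(np.hstack(a)*1.8,0,255).astype(np.uint8))
s=ctrl.sense();print(s["eef_pos"],s["force"])
```

```text
[599.30200378 -24.5247647  259.8278033 ] [-3.13891964  0.94609983 10.7215519 ]
```

View pics/c8.png

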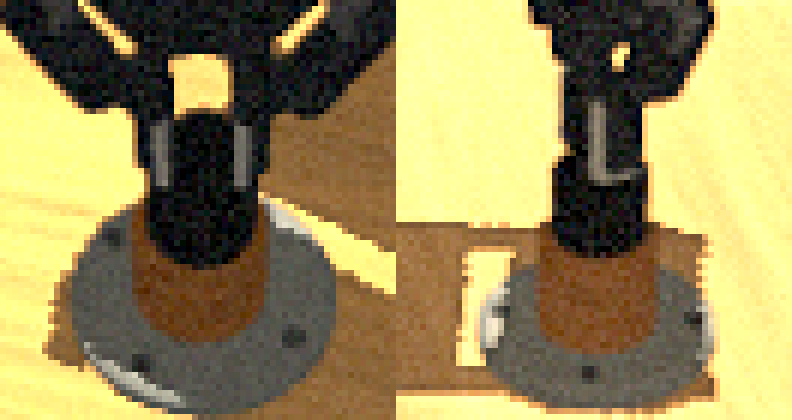

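The cap is home: the skirt has closed onto the wheel top and the shoulder is hidden. TCP height 259.8 matches the 260 expected, and the press is about 10 N.

```bash
python3 -c "
from rig import ctrl, imaging, finish_job
print(finish_job())"
```

```text
the job is handed in; nothing more can be done
None
```

The wheel lies flat on the flange and the cap has snapped home on the shoulder, with the fingers still gripping it and pressing down at about 10 N; I handed the job in at about 17 s, without ever moving near the jar, cup or awl.

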